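Hold a brass ornament over the UV curing lamp

TASK

Turn the dial of the curing lamp clockwise until its pointer stands at the long mark of the scale and let go of it. Then take the long pointed brass ornament (not the round one) by the wooden block on its back, carry it over the carved moulding and hold it still and level about 15 mm above the lamp's glass window, centred and lengthwise along the window; its underside is freshly coated, so it must not touch the lamp or the moulding. Finish while still holding it there, with the dial still at the mark and the round ornament, the moulding, the jar and the tools left where they were.

Things in the scene. Friction and masses are not known exactly. Their poses are not given: they have to be found in the camera images.
- lamp: UV curing lamp, a fixed flat grey box 240 (its x) x 220 (its y) x 50 mm high standing on the table. Origin: centre of its underside; x points from the dial (front) to the window (back), y to the left, z up. Its top is flat at 50 mm: the glass window lies on its back half, the dial on its front half.
- lamp_window (a point): centre of the upper face of the lamp's glass window, 52 mm above the table; axes as the lamp's. The window is 180 mm long along y and 84 mm wide along x, 45 mm behind (+x) the lamp's centre, with a thin aluminium frame flush with the glass.
- dial (a joint): lamp's black dial (rad), growing clockwise from above; stays where left (friction 0.03 N m); stops at 0 and 3.2. At 0 its pointer points to the lamp's +y, at 1.57 to +x (the window). Nine marks, 0.4 rad apart from 0 to 3.2, on an aluminium disc; the long thick one, the fifth, is at 1.6. The dial starts between 0.1 and 1.15.
- dial_grip (a point): on the dial's axis at grip height, 79.5 mm above the table, 72 mm in front (-x) of the lamp's centre; turns with the dial. The dial is an upright bar 40 mm long (this point's y), 12 mm thick (its x), 56.5 to 84.5 mm above the table, on a round skirt of 46 mm diameter (50.5 to 56.5 mm). Pointer: a white line at the bar's +y end.
- ornament: long brass ornament lying face down: scalloped flat casting, a point at each end, 150 mm long (its x), 64 mm wide (y), 6 mm thick, 0.28 to 0.42 kg, same either way round. Origin: centre of its underside; z up. On its back a wooden block, 50 mm along x, 22 mm along y, stands from 6 to 46 mm above the underside: grip it across the 22 mm.
- rosette: round brass rosette, 88 mm in diameter, 6 mm thick, with the same wooden block on its back (top at 46 mm); leave it alone. Origin: centre of its underside. It and the long ornament may lie in either place.
- moulding: loose carved wooden moulding, 500 mm long (its x), 56 mm wide (58 over its carving), 73 mm high, 0.95 kg, lying across the way between the ornaments and the lamp. Origin: centre of its underside. Leave it alone.
- pliers: pliers with red handles, 155 mm long, 12 mm high, lying on the table; leave alone. Origin: at the pivot, on the table.
- jar: glass jar with a lid, 60 mm in diameter, 75 mm high; leave alone. Origin: centre of its underside.
- screwdriver: screwdriver with a red handle lying on the table, under 35 mm high; leave alone.
There are look-alikes about, which are no part of the job. What is shaped like the ornament but blue is not meant.

How it is judged:
By the outcome, as a careful person would: the job done as asked, in the order asked, and still so for the second after the job is handed in, while the arm keeps its last pose, push and grip.
It also fails if it takes over 69 s, if anything falls off the work surface, if the arm or the gripper's body presses on something with over 40 N, if the wrist force passes 120 N, or if a joint passes its speed limit or range.

ROBOT

A 6-joint arm with a two-finger parallel gripper is mounted at the origin on the work surface. World frame = base frame: x ahead of the robot, y to its left, z up, the work surface at z = 0. Lengths are in m, angles in rad, forces in N, time in s.
With the tool pointing down it reaches from about 0.35 to 0.975 m from the base axis. Payload 4.9 kg.
Tool frame: the origin (TCP) lies between the finger pads; the fingertips stand 25 mm ahead of it and the grasp point (between the pads) lies 6 mm ahead of it (manip.tcp_to_tips is the z of the fingertips in the tool frame, in m); z points along the fingers, y is the line along which they close (so a half turn about z gives the same grasp; the last joint's range is limited). The gripper opens to 85 mm and grips with 20 to 120 N. Pads are 22 mm wide; open, the fingers measure 114 mm over their backs; the gripper's body (76 mm by 85 mm) begins 54 mm behind the grasp point. The pads swing forward as they close: fully open they stand 13 mm farther back than shut.
Start: joints at [1.126, 0.053, 1.613, -0, 1.476, -0.119], TCP at [0.2, 0.592, 0.256] pointing down, gripper open.
Joint ranges: [-3.01, 3.01], [-1.01, 2.22], [0.06, 2.58], [-1.02, 4.17], [0.09, 2.62], [-3.14, 3.14]. Speed limits (rad/s): [2.57, 2.57, 3.14, 3.14, 3.14, 3.14].

INTERFACE

Orientations are given as a unit quaternion [w, x, y, z].
In Python, from plant import manip gives the robot as it stands. The module is installed in compiled form; this text tells all that it offers.
- The arm moves only by the tool arm_command, never from a script. Its argument "moves" is a list of rows, each a list of 3 entries, a list of its own where there are three numbers: the opening, from -1 (shut) to 1 (fully open), then the shift along the tool's x, y, z in units of 0.15 m (1.0 is 0.15 m), then the turn about the tool's z in units of 2 pi rad (1.0 is 2 pi rad). A call has 1 to 20 rows; each row is the pose to reach, as a shift and turn from the pose commanded when the call began, along the tool's axes at that moment, turning the shorter way round; what a row does not reach only later rows make up. A row lasts 1/12 s, in which the tool goes at most 41.7 mm and 7.16 degrees, less where a joint would pass 70% of its speed; a pose out of reach is approached as far as the arm can. A call with a number of a shift or a turn outside -1 to 1 is refused whole. A call with a gripper value outside its range is refused whole. The fingers move at their own pace and stop on an object; the grip force is fixed at half the most. Time passes only in rows, so rows that repeat a pose let the fingers close. It gives the time, the measured TCP pose, the force, the opening and the grip force at its end, in the units of the state.
- manip.state(): the state, without advancing time (a new reading comes with each control period).
- manip.grab_frame(name): name is "side" or "top"; returns a dict with "frame" (420x560x3 uint8, red, green, blue), "fx", "fy", "cx", "cy" (pixels), "k1" (the pictures are not rectified: a ray, as slopes to the right and down, at radius r is drawn at 1 + k1 r^2 times it, then the intrinsics apply), "R" (3x3) and "t" (3): a world point X has camera coordinates R X + t. Camera axes: x right, y down, z forward; pixel columns grow to the right and rows downward; lengths in m; the calibration is good to about 2 mm. A picture is of the moment at which its call begins. There is no depth.
- manip.job_done(): hands the job in; it is judged then, once.
Trained networks look in a picture, given as the dict that the camera call returned (one of the last four; its "shot" number tells which), for a name from the list of things; names that differ only in an ending like _2 or _b are one class to them, and where a whole thing is asked for, a point or a joint stands for the part that bears it (a point fixed in the world has none). Each returns a list of dicts, best first, with "confidence" (0 to 1); they miss things now and then, are a little off and sometimes report something else, mostly with a low value. They report only what shows in the picture. A call takes as long as a camera call. They do not tell look-alikes from the thing itself.
- manip.search_frame(picture, target): "extent" ([left, top, right, bottom] in pixels, round what is visible of it).
The state is a dict: "time": time; "joint_pos": joint angles; "joint_vel": joint speeds; "joint_efforts": joint torques, N m; "tool_pos": TCP position; "tool_rot": TCP orientation; "contact_force": force on the tool from outside, world axes, zero at the start; "ft_torque": the same for the moment, N m; "gripper_width": opening from 0.0 (shut) to 1.0 (fully open); "grasp_force": force on a finger pad.
Only numpy, scipy, OpenCV 4.12 (cv2) and the standard library are available. Lean on these libraries where they do the work, as an engineer would, in place of code of your own. Each camera call takes 0.05 s, during which the arm holds its last target. There are 200 camera calls.

## Working session

There is one attempt and no reset: what is moved stays moved. The work goes in short steps, Python scripts to look and compute and a tool call to move; the robot and the scene stay as the last step left them, time stands still between calls to the robot, and variables do not carry over. Pictures are saved under pics/ and viewed, at most 10 in all, crops included, and the job is handed in when it is done.

Besides the shell and the picture viewer there is one more tool, called after "Call:" in YAML: its name, and indented under it one key for each argument. arm_command: Moves the arm, as the interface text tells. Shifts and turns lie within -1 to 1; 1 stands for 0.15 m of shift or 2 pi rad of turn. Its arguments: {"type":"object","properties":{"moves":{"type":"array"}},"required":["moves"]}

```bash
mkdir -p pics && cat > h.py <<'E'
import numpy as np, cv2, pickle
from plant import manip
def K(p): return np.array([[p["fx"],0,p["cx"]],[0,p["fy"],p["cy"]],[0,0,1]])
def dist(p): return np.array([p["k1"],0,0,0,0.])
def px2w(p,uv,z):
    uv=np.array(uv,float).reshape(-1,1,2)
    n=cv2.undistortPoints(uv,K(p),dist(p)).reshape(-1,2)
    R=np.array(p["R"]);t=np.array(p["t"]);C=-R.T@t
    d=np.c_[n,np.ones(len(n))]@R
    return C+d*((z-C[2])/d[:,2])[:,None]
def w2px(p,X):
    return cv2.projectPoints(np.array(X,float).reshape(-1,1,3),cv2.Rodrigues(np.array(p["R"]))[0],np.array(p["t"],float),K(p),dist(p))[0].reshape(-1,2)
def save(p,name,crop=None,s=1):
    im=p["frame"][:,:,::-1]
    if crop: im=im[crop[1]:crop[3],crop[0]:crop[2]]
    cv2.imwrite("pics/"+name,cv2.resize(im,None,fx=s,fy=s,interpolation=cv2.INTER_CUBIC))
E
python3 - <<'E'
from h import *
for n in("top","side"):
    p=manip.grab_frame(n); pickle.dump(p,open(n+"0.pkl","wb")); save(p,n+"0.png",s=1.42)
    R=np.array(p["R"]);print(n,(-R.T@p["t"]).round(3),p["fx"],p["k1"],p["shot"])
    for o in("lamp","dial","ornament","rosette","moulding","jar"):
        r=manip.search_frame(p,o); print(o,[(np.round(d["extent"]).tolist(),round(d["confidence"],2)) for d in r[:3]])
s=manip.state();print(s)
E
```

```text
top [ 0.249 -0.148  1.503] 547.016856944758 0.016767276351480682 1
lamp [([75.0, 138.0, 177.0, 242.0], 0.94)]
dial [([111.0, 205.0, 131.0, 222.0], 0.81)]
ornament [([152.0, 251.0, 177.0, 304.0], 0.67), ([303.0, 286.0, 330.0, 335.0], 0.61), ([298.0, 151.0, 329.0, 194.0], 0.59)]
rosette [([259.0, 206.0, 287.0, 237.0], 0.76)]
moulding [([201.0, 97.0, 230.0, 284.0], 0.73)]
jar [([250.0, 151.0, 265.0, 175.0], 0.76)]
side [-0.143 -0.973  0.997] 498.29087128264257 0.05965344313853539 2
lamp [([175.0, 106.0, 273.0, 165.0], 0.75)]
dial []
ornament [([323.0, 202.0, 350.0, 236.0], 0.94), ([199.0, 262.0, 237.0, 304.0], 0.78), ([338.0, 331.0, 392.0, 378.0], 0.67)]
rosette [([260.0, 202.0, 290.0, 228.0], 0.89)]
moulding [([189.0, 130.0, 330.0, 213.0], 0.64), ([324.0, 201.0, 350.0, 238.0], 0.52)]
jar [([296.0, 166.0, 319.0, 196.0], 0.82), ([177.0, 104.0, 268.0, 167.0], 0.49)]
{'time': 0.7, 'joint_pos': array([ 1.12598558e+00,  5.26873860e-02,  1.61286490e+00, -6.58247601e-07,
        1.47601163e+00, -1.19015575e-01]), 'joint_vel': array([ 0.00075533, -0.00061977,  0.00053469,  0.00111508, -0.00088806,
       -0.00097959]), 'joint_efforts': array([-5.97831822e-04, -3.93572402e+01, -3.70354414e+01, -2.16885319e-04,
        7.71048490e-04, -5.25051371e-05]), 'tool_pos': array([0.2000446 , 0.59211289, 0.25633239]), 'tool_rot': array([4.31167940e-06, 1.62178081e-01, 9.86761506e-01, 1.37092518e-05]), 'contact_force': array([-0.09541237,  0.45027122,  0.04575848]), 'ft_torque': array([-0.02147367, -0.01672595, -0.00148234]), 'grasp_force': 0.0, 'gripper_width': 1.0028236700614144}
```

View pics/top0.png

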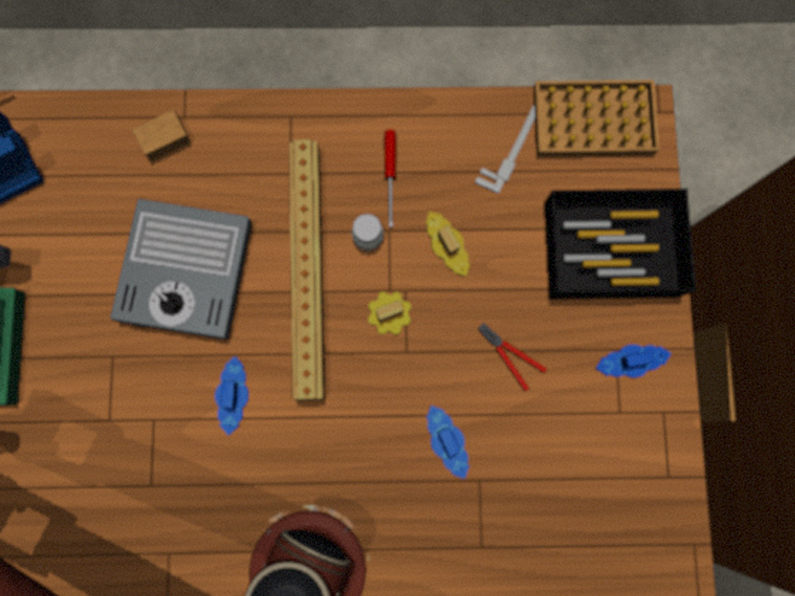

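View pics/side0.png

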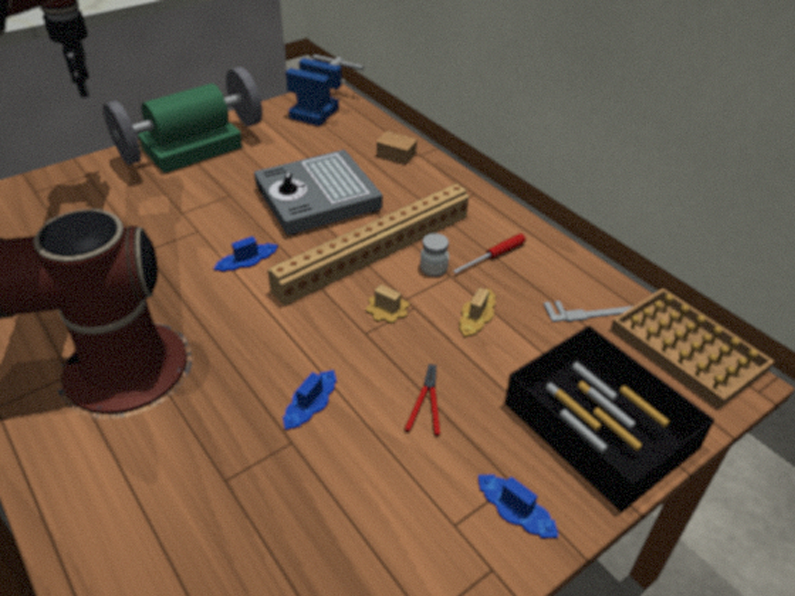

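The top view shows the lamp (corners near 138,200 / 250,214 / 228,339 / 112,318 in the x1.42 picture), dial at (171,303), the long brass ornament at (447,243), the rosette at (390,313) and the jar at (367,230). The moulding runs vertically at x≈305. The blue look-alikes aren't needed.

```bash
python3 - <<'E'
from h import *
p=pickle.load(open("top0.pkl","rb"));im=p["frame"]
hsv=cv2.cvtColor(im,cv2.COLOR_RGB2HSV)
a=cv2.resize(im[135:247,70:182],(560,560),interpolation=cv2.INTER_CUBIC)
cv2.imwrite("pics/lampcrop.png",a[:,:,::-1])
# brass ornament
x0,y0,x1,y1=290,140,340,205
sub=hsv[y0:y1,x0:x1]
m=((sub[:,:,0]>=19)&(sub[:,:,0]<=34)&(sub[:,:,1]>90)&(sub[:,:,2]>70)).astype(np.uint8)
m=cv2.morphologyEx(m,cv2.MORPH_CLOSE,np.ones((7,7)))
c=max(cv2.findContours(m,cv2.RETR_EXTERNAL,cv2.CHAIN_APPROX_NONE)[0],key=cv2.contourArea)
c=c.reshape(-1,2)+[x0,y0]
w=px2w(p,c,0.003)[:,:2]
print("rect",cv2.minAreaRect(w.astype(np.float32)*1000))
d=np.linalg.norm(w[:,None]-w[None],axis=2);i,j=np.unravel_index(d.argmax(),d.shape)
print("tips",w[i],w[j],d.max(), "mid",(w[i]+w[j])/2,"ang",np.arctan2(*(w[j]-w[i])[::-1]))
# lamp: grey mask (low saturation)
sub=hsv[125:255,60:190]
m=(sub[:,:,1]<75).astype(np.uint8);m=cv2.morphologyEx(m,cv2.MORPH_CLOSE,np.ones((9,9)));m=cv2.morphologyEx(m,cv2.MORPH_OPEN,np.ones((9,9)))
c=max(cv2.findContours(m,cv2.RETR_EXTERNAL,cv2.CHAIN_APPROX_NONE)[0],key=cv2.contourArea).reshape(-1,2)+[60,125]
print(cv2.boundingRect(c))
w=px2w(p,c,0.05)[:,:2]
print("lamp rect",cv2.minAreaRect(w.astype(np.float32)*1000))
print(px2w(p,np.array([[138,200],[250,214],[228,339],[112,318],[171,303]])/1.42,0.05).round(3))
# moulding ends
print(px2w(p,np.array([[291,141],[318,141],[322,397],[297,400]])/1.42,0.073).round(3))
print(px2w(p,np.array([[367,230],[390,308]])/1.42,0.06).round(3))
E
```

```text
rect ((613.046875, -272.5880432128906), (143.4369659423828, 65.37310791015625), 40.19023513793945)
tips [ 0.67747403 -0.23771858] [ 0.54631036 -0.30472378] 0.1472874810175091 mid [ 0.61189219 -0.27122118] ang -2.6693013452751924
(79, 141, 97, 97)
lamp rect ((559.4229125976562, 238.92257690429688), (224.84207153320312, 241.94354248046875), 79.83489227294922)
[[0.694 0.327 0.05 ]
 [0.663 0.111 0.05 ]
 [0.422 0.147 0.05 ]
 [0.464 0.365 0.05 ]
 [0.491 0.256 0.05 ]]
[[ 0.802  0.03   0.073]
 [ 0.801 -0.022  0.073]
 [ 0.31  -0.031  0.073]
 [ 0.305  0.015  0.073]]
[[ 0.626 -0.115  0.06 ]
 [ 0.475 -0.157  0.06 ]]
```

View pics/lampcrop.png

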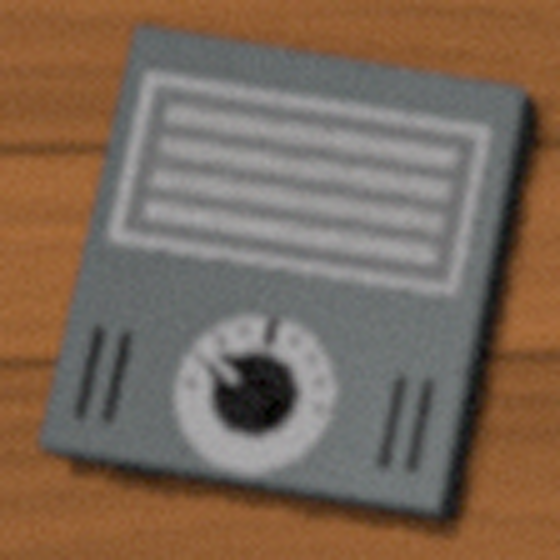

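The crop shows the window frame corners at about (145,70), (493,125), (455,295) and (108,242). The dial disc is centred near (257,393), its white pointer points up-left towards (210,360), and the long mark is at (272,330).

```bash
python3 - <<'E'
from h import *
from scipy.optimize import least_squares
p=pickle.load(open("top0.pkl","rb"));q=pickle.load(open("side0.pkl","rb"))
f=lambda a:np.array(a)/5+[69.6,134.6]
lc=f([(137,28),(528,95),(445,516),(40,448)]);wc=f([(145,70),(493,125),(455,295),(108,242)]);dc=f([(257,393)])
def pts(x,y,th,W):
    c,s=np.cos(th),np.sin(th)
    L=np.array([[.12,.11,.05],[.12,-.11,.05],[-.12,-.11,.05],[-.12,.11,.05]])
    w=np.array([[.045+W[0],W[1],.052],[.045+W[0],-W[1],.052],[.045-W[0],-W[1],.052],[.045-W[0],W[1],.052],[-.072,0,.0505]])
    A=np.r_[L,w]; return np.c_[x+A[:,0]*c-A[:,1]*s,y+A[:,0]*s+A[:,1]*c,A[:,2]]
obs=np.r_[lc,wc,dc]
r=least_squares(lambda v:(w2px(p,pts(*v[:3],v[3:]))-obs).ravel(),[.56,.24,-.17,.047,.095],x_scale=.1)
print(r.x.round(4)); print(r.fun.reshape(-1,2).round(2))
x,y,th=r.x[:3];c,s=np.cos(th),np.sin(th)
for n,l in(("window",.045),("dial",-.072)): print(n,x+l*c,y+l*s)
# dial angle: pointer on top of bar z .0845
D=np.array([x-.072*c,y-.072*s])
for uv,z in(((210,360),.0845),((240,385),.0845),((210,360),.0565)):
    P=px2w(p,f([uv]),z)[0,:2]-D; loc=np.array([c*P[0]+s*P[1],-s*P[0]+c*P[1]]); print("pointer",loc.round(4),"dial",np.arctan2(loc[0],loc[1]))
print("mark", [np.arctan2(*(np.array([[c,s],[-s,c]])@(px2w(p,f([(272,330)]),.051)[0,:2]-D)))])
# check side reprojection overlays
im=q["frame"].copy()
def draw(P,col):
    for k in range(len(P)): cv2.line(im,tuple(np.int32(P[k]*8)),tuple(np.int32(P[(k+1)%len(P)]*8)),col,1,cv2.LINE_AA,3)
A=pts(*r.x[:3],r.x[3:]); draw(w2px(q,A[:4]),(255,0,0)); draw(w2px(q,A[4:8]),(255,255,0))
ox,oy,oa=.612,-.272,.475
B=np.array([[ .075,0],[0,.032],[-.075,0],[0,-.032]]);bl=np.array([[.025,.011],[.025,-.011],[-.025,-.011],[-.025,.011]])
R=np.array([[np.cos(oa),-np.sin(oa)],[np.sin(oa),np.cos(oa)]])
for pic in(0,1):
  cam=(q,p)[pic]
  if pic: im2=im; im=p["frame"].copy(); draw(w2px(p,A[:4]),(255,0,0)); draw(w2px(p,A[4:8]),(255,255,0))
  draw(w2px(cam,np.c_[B@R.T+[ox,oy],np.full(4,.003)]),(255,0,0)); draw(w2px(cam,np.c_[bl@R.T+[ox,oy],np.full(4,.046)]),(0,255,255))
rs=lambda a:cv2.resize(a,(400,300),interpolation=cv2.INTER_CUBIC)
o=np.vstack([np.hstack([rs(im2[95:182,170:286]),rs(im2[190:250,300:380])]),np.hstack([rs(im[135:247,60:209]),rs(im[140:200,275:355])])])
cv2.imwrite("pics/fit.png",o[:,:,::-1])
E
```

```text
[ 0.5614  0.2415 -0.1751  0.0483  0.0957]
[[-0.61 -1.05]
 [ 0.2  -1.83]
 [-0.51 -0.01]
 [-0.79  0.48]
 [ 0.59  0.44]
 [ 0.04  0.48]
 [ 0.68  0.78]
 [ 0.25  0.17]
 [ 0.17  0.45]]
window 0.605751978313912 0.23369768586989084
dial 0.4905409964154431 0.2540797772736372
pointer [0.0104 0.0183] dial 0.5171536798018409
pointer [-0.0001  0.    ] dial -1.1235882095040362
pointer [0.0139 0.0273] dial 0.4716183537698125
mark [np.float64(1.5764701963379966)]
```

View pics/fit.png

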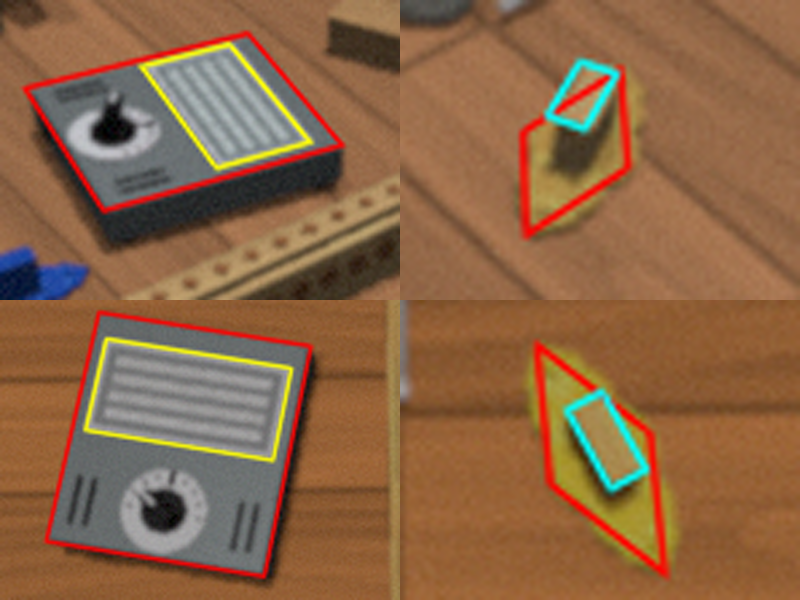

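The fits agree with both cameras to about 2 mm, and the dial reads about 0.5. I'm moving towards the dial.

```bash
cat >> h.py <<'E'
def go(*wps):
    """waypoints (x,y,z,psi); psi = world angle of tool y. Prints shift/turn from current pose (row values), relative to one call start"""
    s=manip.state();w,x,y,z=s["tool_rot"]
    from scipy.spatial.transform import Rotation as Ro
    R=Ro.from_quat([x,y,z,w]).as_matrix();psi=np.arctan2(R[1,1],R[0,1])
    print("t",round(s["time"],2),"pos",s["tool_pos"].round(4),"psi",round(psi,3),"tilt",R[:,2].round(3),"F",s["contact_force"].round(1),"grip",round(s["gripper_width"],3),round(float(s["grasp_force"]),1),"j",s["joint_pos"].round(2))
    for a in wps:
        d=R.T@(np.array(a[:3])-s["tool_pos"])/.15; tn=-((a[3]-psi+np.pi)%(2*np.pi)-np.pi)/(2*np.pi)
        print(" ",a,"->",d.round(4),"turn",round(tn,4))
E
```

Call:
arm_command:
  moves:
    - [1, [-0.2, -0.12, 0.1], 0]
    - [1, [-0.45, -0.27, 0.2], 0]
    - [1, [-0.7, -0.42, 0.2], 0]
    - [1, [-0.9, -0.54, 0.2], 0]
    - [1, [-0.9, -0.54, 0.2], 0]

```text
time: 1.12
tool_pos: [0.3056, 0.4678, 0.2258]
tool_rot: [0.001, 0.165, 0.986, -0.001]
contact_force: [0.3, -0.1, 0.7]
gripper_width: 1.001
grasp_force: 0.0
```

Call:
arm_command:
  moves:
    - [1, [-0.2, -0.12, 0.1], -0.015]
    - [1, [-0.45, -0.27, 0.2], -0.03]
    - [1, [-0.7, -0.42, 0.2], -0.045]
    - [1, [-0.9, -0.54, 0.2], -0.06]
    - [1, [-0.9, -0.54, 0.2], -0.075]
    - [1, [-0.9, -0.54, 0.2], -0.09]
    - [1, [-0.9, -0.54, 0.2], -0.1]
    - [1, [-0.9, -0.54, 0.2], -0.12]
    - [1, [-0.9, -0.54, 0.2], -0.14]
    - [1, [-0.9, -0.54, 0.2], -0.155]
    - [1, [-0.9, -0.54, 0.2], -0.17]
    - [1, [-0.9, -0.54, 0.2], -0.1945]
    - [1, [-0.9, -0.54, 0.2], -0.1945]

```text
time: 2.2
tool_pos: [0.404, 0.3525, 0.1965]
tool_rot: [0.0, -0.435, 0.9, 0.0]
contact_force: [0.0, -0.1, 0.2]
gripper_width: 1.002
grasp_force: 0.0
```

```bash
python3 - <<'E'
from h import *
go((.4905,.2541,.15,2.467),(.4905,.2541,.087,2.467))
E
```

```text
t 2.2 pos [0.404  0.3525 0.1965] psi 2.472 tilt [ 0.  0. -1.] F [ 0.  -0.1  0.2] grip 1.002 0.0 j [ 0.58 -0.12  1.88  0.    1.38 -1.89]
  (0.4905, 0.2541, 0.15, 2.467) -> [ 0.156  -0.8594  0.31  ] turn 0.0008
  (0.4905, 0.2541, 0.087, 2.467) -> [ 0.1562 -0.8594  0.73  ] turn 0.0008
```

Call:
arm_command:
  moves:
    - [1, [0.05, -0.25, 0.0], 0]
    - [1, [0.1, -0.5, 0.1], 0]
    - [1, [0.13, -0.75, 0.2], 0]
    - [1, [0.156, -0.86, 0.3], 0]
    - [1, [0.156, -0.86, 0.3], 0]
    - [0, [0.156, -0.86, 0.3], 0]
    - [0, [0.156, -0.86, 0.4], 0]
    - [0, [0.156, -0.86, 0.52], 0]
    - [0, [0.156, -0.86, 0.63], 0]
    - [0, [0.156, -0.86, 0.73], 0]
    - [0, [0.156, -0.86, 0.73], 0]
    - [0, [0.156, -0.86, 0.73], 0]

```text
time: 3.2
tool_pos: [0.4894, 0.2544, 0.0871]
tool_rot: [-0.0, -0.434, 0.901, 0.0]
contact_force: [-0.1, -1.1, 1.2]
gripper_width: 0.5
grasp_force: 0.0
```

```bash
python3 - <<'E'
from h import *
go((.4905,.2541,.087,2.467))
p=manip.grab_frame("side");q=manip.grab_frame("top")
a=cv2.resize(p["frame"][60:180,160:320],(400,300),interpolation=3);b=cv2.resize(q["frame"][135:247,60:209],(400,300),interpolation=3)
cv2.imwrite("pics/d1.png",np.hstack([a,b])[:,:,::-1])
E
```

```text
t 3.2 pos [0.4894 0.2544 0.0871] psi 2.469 tilt [-0.001  0.    -1.   ] F [-0.1 -1.1  1.2] grip 0.5 0.0 j [ 0.34  0.05  1.92  0.    1.18 -2.12]
  (0.4905, 0.2541, 0.087, 2.467) -> [-0.0031 -0.0068  0.0007] turn 0.0003
```

View pics/d1.png

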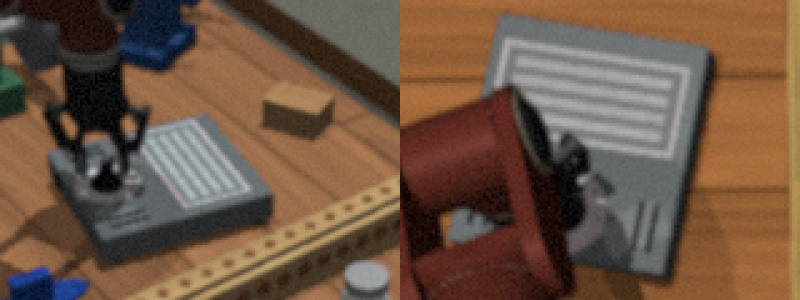

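The side crop shows both fingers straddling the black bar, with no contact. I'm closing on it now.

Call:
arm_command:
  moves:
    - [-0.3, [0, 0, 0], 0]
    - [-0.5, [0, 0, 0], 0]
    - [-0.6, [0, 0, 0], 0]
    - [-0.7, [0, 0, 0], 0]
    - [-0.8, [0, 0, 0], 0]
    - [-1, [0, 0, 0], 0]
    - [-1, [0, 0, 0], 0]
    - [-1, [0, 0, 0], 0]

```text
time: 3.97
tool_pos: [0.4927, 0.253, 0.0885]
tool_rot: [0.003, -0.433, 0.901, -0.001]
contact_force: [4.7, -2.8, -0.2]
gripper_width: 0.121
grasp_force: 60.3
```

```bash
python3 - <<'E'
from h import *
go((.4905,.2541,.087,1.367)); print(manip.state()["ft_torque"])
E
```

```text
t 3.97 pos [0.4927 0.253  0.0885] psi 2.467 tilt [ 0.006 -0.    -1.   ] F [ 4.7 -2.8 -0.2] grip 0.121 60.3 j [ 0.34  0.05  1.91 -0.    1.17 -2.12]
  (0.4905, 0.2541, 0.087, 1.367) -> [0.0031 0.016  0.01  ] turn 0.175
[-0.42749325 -0.86280878  0.08231694]
```

Call:
arm_command:
  moves:
    - [-1, [0, -0.023, 0], 0]
    - [-1, [0, -0.023, 0], 0.018]
    - [-1, [0, -0.023, 0], 0.036]
    - [-1, [0, -0.023, 0], 0.054]
    - [-1, [0, -0.023, 0], 0.072]
    - [-1, [0, -0.023, 0], 0.09]
    - [-1, [0, -0.023, 0], 0.108]
    - [-1, [0, -0.023, 0], 0.126]
    - [-1, [0, -0.023, 0], 0.144]
    - [-1, [0, -0.023, 0], 0.162]
    - [-1, [0, -0.023, 0], 0.175]
    - [-1, [0, -0.023, 0], 0.175]
    - [-1, [0, -0.023, 0], 0.175]

```text
time: 5.05
tool_pos: [0.4926, 0.2538, 0.0885]
tool_rot: [-0.001, 0.102, 0.995, 0.003]
contact_force: [-4.8, 8.3, 6.0]
gripper_width: 0.123
grasp_force: 61.1
```

```bash
python3 - <<'E'
from h import *
go((.4905,.2541,.087,1.367)); print(manip.state()["ft_torque"])
E
```

```text
t 5.05 pos [0.4926 0.2538 0.0885] psi 1.367 tilt [-0.001  0.006 -1.   ] F [-4.8  8.3  6. ] grip 0.123 61.1 j [ 0.34  0.05  1.91  0.01  1.18 -1.03]
  (0.4905, 0.2541, 0.087, 1.367) -> [ 0.0139 -0.001   0.0097] turn -0.0
[ 1.23887565  0.76628459 -0.00890876]
```

Call:
arm_command:
  moves:
    - [-1, [0, 0.01, 0], 0]
    - [-1, [0, 0.01, 0], 0]
    - [-0.6, [0, 0.01, 0], 0]
    - [-0.4, [0, 0.01, 0], 0]
    - [-0.1, [0, 0.01, 0], 0]
    - [0.2, [0, 0.01, 0], 0]
    - [0.2, [0, 0.01, 0], 0]
    - [0.2, [0, 0.01, 0], 0]
    - [0.2, [0, 0.01, -0.2], 0]
    - [0.2, [0, 0.01, -0.4], 0]
    - [0.5, [0, 0.01, -0.6], 0]
    - [1, [0, 0.01, -0.9], 0]
    - [1, [0, 0.01, -0.9], 0]

```text
time: 6.13
tool_pos: [0.4967, 0.2539, 0.2309]
tool_rot: [0.006, 0.101, 0.995, 0.003]
contact_force: [1.1, 0.0, 1.5]
gripper_width: 0.989
grasp_force: 0.0
```

Call:
arm_command:
  moves:
    - [1, [0, -0.25, 0], 0]
    - [1, [0, -0.5, 0], 0]
    - [1, [0, -0.75, 0], 0]
    - [1, [0, -1, 0], 0]
    - [1, [0, -1, 0], 0]

```text
time: 6.55
tool_pos: [0.462, 0.1013, 0.2216]
tool_rot: [0.0, 0.104, 0.995, -0.001]
contact_force: [0.7, -0.0, 0.5]
gripper_width: 0.996
grasp_force: 0.0
```

```bash
python3 - <<'E'
from h import *
go((.612,-.2715,.2,2.046))
p=manip.grab_frame("side");q=manip.grab_frame("top")
pickle.dump(q,open("top1.pkl","wb"))
a=cv2.resize(p["frame"][95:182,170:286],(400,300),interpolation=3);b=cv2.resize(q["frame"][190:235,90:150],(400,300),interpolation=3)
cv2.imwrite("pics/d2.png",np.hstack([a,b])[:,:,::-1])
E
```

```text
t 6.55 pos [0.462  0.1013 0.2216] psi 1.362 tilt [ 0.    -0.003 -1.   ] F [ 0.7 -0.   0.5] grip 0.996 0.0 j [ 0.06 -0.3   1.99 -0.    1.45 -1.3 ]
  (0.612, -0.2715, 0.2, 2.046) -> [-1.493  -2.2236  0.15  ] turn -0.1089
```

View pics/d2.png

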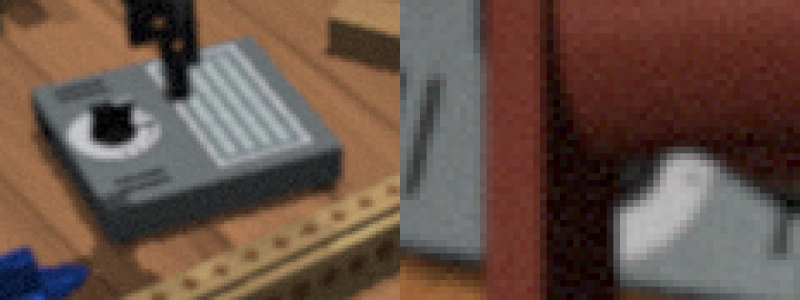

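The side crop shows the bar now turned towards the window, but the arm hides the dial from above. I'm heading for the ornament and will check the dial from there.

Call:
arm_command:
  moves:
    - [1, [-0.12, -0.18, 0], 0]
    - [1, [-0.25, -0.37, 0], 0]
    - [1, [-0.37, -0.55, 0], 0]
    - [1, [-0.5, -0.74, 0], 0]

```text
time: 6.98
tool_pos: [0.5148, -0.0179, 0.2218]
tool_rot: [0.0, 0.1, 0.995, 0.0]
contact_force: [0.7, -0.3, 0.5]
gripper_width: 1.003
grasp_force: 0.0
```

Call:
arm_command:
  moves:
    - [1, [-0.12, -0.18, 0], -0.018]
    - [1, [-0.25, -0.37, 0], -0.036]
    - [1, [-0.37, -0.55, 0], -0.054]
    - [1, [-0.5, -0.74, 0], -0.072]
    - [1, [-0.5, -0.74, 0], -0.09]
    - [0.2, [-0.5, -0.74, 0], -0.109]
    - [0.2, [-0.5, -0.74, 0], -0.109]

```text
time: 7.57
tool_pos: [0.5658, -0.1414, 0.2213]
tool_rot: [-0.0, -0.24, 0.971, 0.0]
contact_force: [0.1, 0.5, 0.1]
gripper_width: 0.751
grasp_force: 0.0
```

```bash
python3 - <<'E'
from h import *
go((.612,-.2715,.15,2.046),(.612,-.2715,.03,2.046))
p=manip.grab_frame("side");q=manip.grab_frame("top")
pickle.dump(q,open("top2.pkl","wb"))
a=cv2.resize(p["frame"][95:182,170:286],(400,300),interpolation=3);b=cv2.resize(q["frame"][190:235,90:150],(400,300),interpolation=3)
c=cv2.resize(p["frame"][150:270,280:440],(400,300),interpolation=3);d=cv2.resize(q["frame"][110:230,235:395],(400,300),interpolation=3)
cv2.imwrite("pics/d3.png",np.vstack([np.hstack([a,b]),np.hstack([c,d])])[:,:,::-1])
E
```

```text
t 7.57 pos [ 0.5658 -0.1414  0.2213] psi 2.055 tilt [-0.     0.001 -1.   ] F [0.1 0.5 0.1] grip 0.751 0.0 j [-0.37 -0.02  1.75  0.    1.42 -2.43]
  (0.612, -0.2715, 0.15, 2.046) -> [ 0.1314 -0.9112  0.4745] turn 0.0014
  (0.612, -0.2715, 0.03, 2.046) -> [ 0.1313 -0.9118  1.2745] turn 0.0014
```

View pics/d3.png

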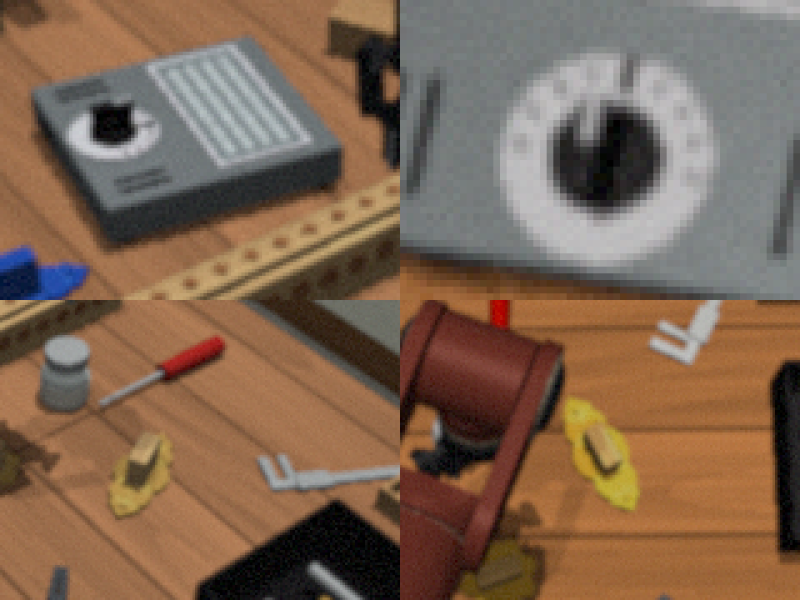

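The top crop of the dial suggests the pointer (about 588,100 in the picture) leans left of the long mark (629,70), but parallax plays a part. I'll project the bar model at several angles and compare.

```bash
python3 - <<'E'
from h import *
q=pickle.load(open("top2.pkl","rb"))
th=-.1751
g=cv2.cvtColor(q["frame"],cv2.COLOR_RGB2GRAY)
S=10;x0,y0=100,195;im=cv2.resize(q["frame"][y0:230,x0:140],None,fx=S,fy=S,interpolation=3)
outs=[]
for C in((.4905,.2541),):
  for ph in(1.25,1.6):
    o=im.copy()
    a=np.pi/2-ph+th;u=np.array([np.cos(a),np.sin(a)]);v=np.array([-u[1],u[0]])
    P=[np.r_[np.array(C)+u*s+v*t,.0845] for s,t in((.02,.006),(.02,-.006),(-.02,-.006),(-.02,.006))]
    uv=w2px(q,P);uv=(uv-[x0,y0]+.5)*S
    cv2.polylines(o,[np.int32(uv)],True,(255,0,0),1)
    cc=[np.r_[np.array(C)+.023*np.array([np.cos(k),np.sin(k)]),.0565] for k in np.linspace(0,6.28,40)]
    cv2.polylines(o,[np.int32((w2px(q,cc)-[x0,y0]+.5)*S)],True,(0,255,0),1)
    m=[np.r_[np.array(C)+r*np.array([np.cos(b),np.sin(b)]),.0505] for r in(.024,.04) for b in[np.pi/2-1.6+th]]
    cv2.line(o,*[tuple(int(i) for i in k) for k in (w2px(q,m)-[x0,y0]+.5)*S],(0,0,255),1)
    outs.append(o)
cv2.imwrite("pics/d4.png",np.hstack(outs)[:,:,::-1])
E
```

```text
(no output)
```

View pics/d4.png

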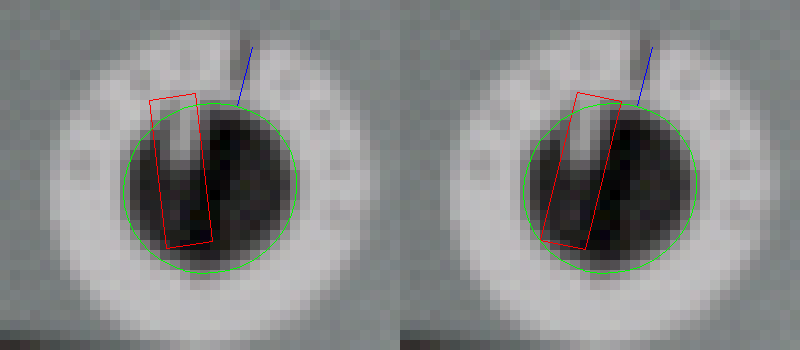

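```bash
python3 - <<'E'
from h import *
from scipy.optimize import least_squares
fs=[manip.grab_frame("top") for _ in range(8)];q=fs[0]
G=np.mean([f["frame"].astype(float).mean(2) for f in fs],0)
np.save("G.npy",G)
x0,y0,x1,y1=100,195,140,230;S=8
obs=G[y0:y1,x0:x1]
def poly(img,P,val):
    uv=(w2px(q,P)-[x0,y0]+.5)*S-.5
    cv2.fillPoly(img,[np.round(uv*16).astype(np.int32)],val,cv2.LINE_8,4)
def render(v):
    x,y,th,ph,hw,r0,r1,blur,bg,disc,blk,top,line,side,side2=v
    im=np.full(((y1-y0)*S,(x1-x0)*S),bg,np.float32)
    C=np.array([x,y]);k=np.linspace(0,2*np.pi,60);ring=np.c_[np.cos(k),np.sin(k)]
    poly(im,np.c_[C+.041*ring,np.full(60,.0505)],disc)
    a=np.pi/2-1.6+th;u=np.array([np.cos(a),np.sin(a)]);w=np.array([-u[1],u[0]])
    poly(im,[np.r_[C+u*s+w*t,.0505] for s,t in((.027,.0013),(.027,-.0013),(.039,-.0013),(.039,.0013))],blk)
    for h in(.0505,.0535,.0565): poly(im,np.c_[C+.023*ring,np.full(60,h)],blk)
    a=np.pi/2-ph+th;u=np.array([np.cos(a),np.sin(a)]);w=np.array([-u[1],u[0]])
    B=lambda z:[np.r_[C+u*s+w*t,z] for s,t in((.02,.006),(.02,-.006),(-.02,-.006),(-.02,.006))]
    b,t=B(.0565),B(.0845)
    poly(im,[b[1],b[2],t[2],t[1]],side);poly(im,[b[2],b[3],t[3],t[2]],side2);poly(im,t,top)
    poly(im,[np.r_[C+u*s+w*t_,.0845] for s,t_ in((r0,hw),(r0,-hw),(r1,-hw),(r1,hw))],line)
    im=cv2.GaussianBlur(im,(0,0),abs(blur)*S)
    return cv2.resize(im,(x1-x0,y1-y0),interpolation=cv2.INTER_AREA)
m=np.zeros(obs.shape,bool);c=w2px(q,[[.492,.254,.06]])[0]-[x0,y0]
yy,xx=np.mgrid[:obs.shape[0],:obs.shape[1]];m=(xx-c[0])**2+(yy-c[1])**2<17**2
for ph in(1.3,1.45,1.6,1.75):
    v=[.4915,.254,-.175,ph,.0015,.005,.02,.7,120,190,35,40,170,10,35]
    sc=np.array([.002,.002,.02,.1,.001,.003,.001,.3,20,20,10,10,30,10,10])
    r=least_squares(lambda d:(render(np.array(v)+d*sc)-obs)[m],np.zeros(15),diff_step=.05,x_scale=1,loss="soft_l1",f_scale=8)
    print(ph,round(r.cost),(np.array(v)+r.x*sc).round(4)[:8])
E
```

```text
1.3 61779 [ 0.4915  0.2551 -0.175   1.3     0.0015  0.005   0.02    1.0182]
1.45 60332 [ 0.4915  0.2544 -0.175   1.45    0.0015  0.005   0.02    1.1015]
1.6 59925 [ 4.9150e-01  2.5410e-01 -1.7500e-01  1.6000e+00  1.5000e-03  5.0000e-03
  2.0000e-02  1.0745e+00]
1.75 56754 [ 4.9150e-01  2.5450e-01 -1.7500e-01  1.7500e+00  1.5000e-03  5.0000e-03
  2.0000e-02  1.1093e+00]
```

```bash
python3 - <<'E'
from h import *
from scipy.optimize import least_squares
q=pickle.load(open("top2.pkl","rb"));G=np.load("G.npy")
x0,y0,x1,y1=100,195,140,230;S=8
obs=G[y0:y1,x0:x1]
def mask(P):
    im=np.zeros(((y1-y0)*S,(x1-x0)*S),np.float32)
    for p in P:
        uv=(w2px(q,p)-[x0,y0]+.5)*S-.5
        cv2.fillPoly(im,[np.round(uv*16).astype(np.int32)],1,cv2.LINE_8,4)
    return im
k=np.linspace(0,2*np.pi,60);ring=np.c_[np.cos(k),np.sin(k)]
c=w2px(q,[[.492,.254,.06]])[0]-[x0,y0]
yy,xx=np.mgrid[:obs.shape[0],:obs.shape[1]];m=(xx-c[0])**2+(yy-c[1])**2<13**2
def fit(v):
    x,y,ph,hw,r0,blur=v;th=-.1751;C=np.array([x,y])
    a=np.pi/2-ph+th;u=np.array([np.cos(a),np.sin(a)]);w=np.array([-u[1],u[0]])
    B=lambda z:[np.r_[C+u*s+w*t,z] for s,t in((.02,.006),(.02,-.006),(-.02,-.006),(-.02,.006))]
    b,t=B(.0565),B(.0845)
    L=[mask([np.c_[C+.023*ring,np.full(60,h)] for h in(.0505,.0535,.0565)]),mask([[b[1],b[2],t[2],t[1]]]),mask([[b[2],b[3],t[3],t[2]]]),mask([t]),
       mask([[np.r_[C+u*s+w*e,.0845] for s,e in((r0,hw),(r0,-hw),(.019,-hw),(.019,hw))]])]
    vis=[];rest=np.ones_like(L[0])
    for l in L[::-1]: vis.append(l*rest);rest=rest*(1-l)
    vis.append(rest)
    A=np.array([cv2.resize(cv2.GaussianBlur(i,(0,0),abs(blur)*S),(x1-x0,y1-y0),interpolation=cv2.INTER_AREA)[m] for i in vis]).T
    co=np.linalg.lstsq(A,obs[m],rcond=None)[0]
    return A@co-obs[m],co
sc=np.array([.002,.002,.1,.001,.003,.3])
for ph in(1.3,1.45,1.6,1.75):
    v=np.array([.4915,.254,ph,.0015,.005,.7])
    r=least_squares(lambda d:np.clip(fit(v+(d-1)*sc)[0],-40,40),np.ones(6),diff_step=.1)
    V=v+(r.x-1)*sc;print(ph,round(r.cost),V.round(4),fit(V)[1].round())
E
```

```text
1.3 45120 [0.4911 0.2552 1.6136 0.0022 0.002  1.0712] [258.  39.  75.  -1.  53. 189.]
1.45 44798 [ 0.4913  0.2553  1.6131 -0.0034  0.0024  1.021 ] [193.  40.  65.  -0.  53. 189.]
1.6 45226 [4.9140e-01 2.5520e-01 1.6108e+00 1.7000e-03 1.6000e-03 1.0991e+00] [301.  40.  48.   1.  52. 190.]
1.75 47849 [4.9130e-01 2.5550e-01 1.7145e+00 1.2000e-03 2.4000e-03 1.0919e+00] [384.  45. 127.  -1.  52. 189.]
```

The model fit gives a dial angle of about 1.61, so it stands at the mark. Now I go for the ornament, correcting by the small camera offset found by touch at the dial.

Call:
arm_command:
  moves:
    - [0.2, [0.03, -0.25, 0], 0]
    - [0.2, [0.07, -0.5, 0.1], 0]
    - [0.2, [0.1, -0.75, 0.25], 0.0014]
    - [0.2, [0.127, -0.92, 0.45], 0.0014]
    - [0.2, [0.127, -0.92, 0.5], 0.0014]
    - [0.2, [0.127, -0.92, 0.5], 0.0014]

```text
time: 8.57
tool_pos: [0.6098, -0.2731, 0.142]
tool_rot: [-0.003, -0.233, 0.972, 0.003]
contact_force: [-0.6, -0.1, -1.2]
gripper_width: 0.598
grasp_force: 0.0
```

```bash
python3 - <<'E'
from h import *
go((.6135,-.272,.08,2.046),(.6135,-.272,.038,2.046))
p=manip.grab_frame("side");q=manip.grab_frame("top")
c=cv2.resize(p["frame"][170:260,280:400],(400,300),interpolation=3);d=cv2.resize(q["frame"][110:230,235:395],(400,300),interpolation=3)
cv2.imwrite("pics/o1.png",np.hstack([c,d])[:,:,::-1])
E
```

```text
t 8.57 pos [ 0.6098 -0.2731  0.142 ] psi 2.041 tilt [-0.007  0.004 -1.   ] F [-0.6 -0.1 -1.2] grip 0.598 0.0 j [-0.53  0.25  1.59  0.    1.31 -2.57]
  (0.6135, -0.272, 0.08, 2.046) -> [-0.0269 -0.0072  0.4132] turn -0.0008
  (0.6135, -0.272, 0.038, 2.046) -> [-0.028  -0.0092  0.6932] turn -0.0008
```

View pics/o1.png

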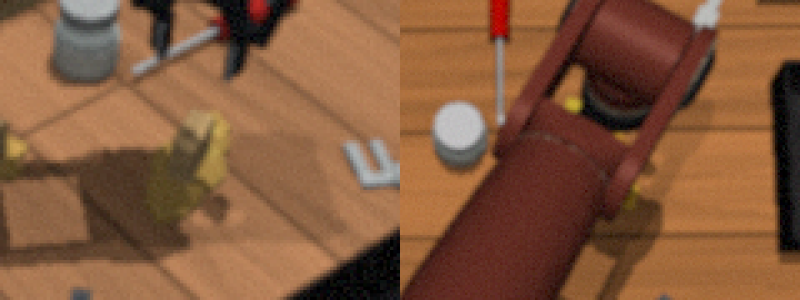

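The fingers are above the block, with the arm still settling. I'm descending and gripping.

Call:
arm_command:
  moves:
    - [0.2, [0, 0, 0.1], 0]
    - [0.2, [0, 0, 0.25], 0]
    - [0.2, [0, 0, 0.4], 0]
    - [0.2, [0, 0, 0.52], 0]
    - [0.2, [0, 0, 0.62], 0]
    - [0.2, [0, 0, 0.72], 0]
    - [0.2, [0, 0, 0.72], 0]
    - [0.2, [0, 0, 0.72], 0]

```text
time: 9.33
tool_pos: [0.6117, -0.2725, 0.0384]
tool_rot: [-0.0, -0.234, 0.972, 0.0]
contact_force: [0.8, -0.2, 0.1]
gripper_width: 0.602
grasp_force: 0.0
```

```bash
python3 - <<'E'
from h import *
go((.6135,-.272,.038,2.046))
E
```

```text
t 9.33 pos [ 0.6117 -0.2725  0.0384] psi 2.044 tilt [-0.001  0.    -1.   ] F [ 0.8 -0.2  0.1] grip 0.602 0.0 j [-0.53  0.37  1.64  0.    1.14 -2.57]
  (0.6135, -0.272, 0.038, 2.046) -> [-0.0121 -0.0021  0.0025] turn -0.0003
```

Call:
arm_command:
  moves:
    - [0.0, [-0.01, 0, 0], 0]
    - [-0.1, [-0.01, 0, 0], 0]
    - [-0.2, [-0.01, 0, 0], 0]
    - [-0.3, [-0.01, 0, 0], 0]
    - [-0.4, [-0.01, 0, 0], 0]
    - [-0.6, [-0.01, 0, 0], 0]
    - [-1, [-0.01, 0, 0], 0]
    - [-1, [-0.01, 0, 0], 0]
    - [-1, [-0.01, 0, 0], 0]

```text
time: 10.08
tool_pos: [0.6141, -0.2731, 0.04]
tool_rot: [0.001, -0.234, 0.972, -0.001]
contact_force: [0.2, -2.1, 5.5]
gripper_width: 0.251
grasp_force: 61.1
```

Call:
arm_command:
  moves:
    - [-1, [0, 0, -0.03], 0]
    - [-1, [0, 0, -0.1], 0]
    - [-1, [0, 0, -0.2], 0]
    - [-1, [0, 0, -0.3], 0]
    - [-1, [0, 0, -0.42], 0]
    - [-1, [0, 0, -0.55], 0]
    - [-1, [0, 0, -0.7], 0]
    - [-1, [0, 0, -0.82], 0]
    - [-1, [0, 0, -0.92], 0]
    - [-1, [0, 0, -1], 0]
    - [-1, [0, 0, -1], 0]
    - [-1, [0, 0, -1], 0]

```text
time: 11.08
tool_pos: [0.6135, -0.2725, 0.1897]
tool_rot: [0.001, -0.234, 0.972, -0.0]
contact_force: [0.4, 0.6, -4.2]
gripper_width: 0.251
grasp_force: 60.1
```

```bash
python3 - <<'E'
from h import *
go((.61,-.12,.2,2.046),(.6075,.233,.2,2.966))
print(manip.state()["ft_torque"])
p=manip.grab_frame("side");q=manip.grab_frame("top")
pickle.dump((p,q),open("held.pkl","wb"))
c=cv2.resize(p["frame"][130:250,270:430],(400,300),interpolation=3);d=cv2.resize(q["frame"][110:230,235:395],(400,300),interpolation=3)
cv2.imwrite("pics/o2.png",np.hstack([c,d])[:,:,::-1])
E
```

```text
t 11.08 pos [ 0.6135 -0.2725  0.1897] psi 2.044 tilt [ 0.001 -0.001 -1.   ] F [ 0.4  0.6 -4.2] grip 0.251 60.1 j [-0.53  0.2   1.56  0.    1.38 -2.57]
  (0.61, -0.12, 0.2, 2.046) -> [-0.442   0.9156 -0.0695] turn -0.0004
  (0.6075, 0.233, 0.2, 2.966) -> [-1.4989  3.0183 -0.0711] turn -0.1468
[0.0304241  0.01791013 0.00810839]
```

View pics/o2.png

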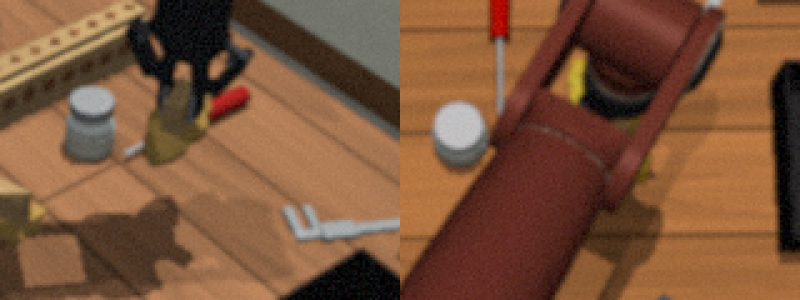

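The ornament is gripped and lifted (about 0.4 kg, level, small moments), with the jar, moulding and screwdriver undisturbed. I'm carrying it over the moulding.

Call:
arm_command:
  moves:
    - [-1, [-0.03, 0.06, -0.02], 0]
    - [-1, [-0.09, 0.18, -0.05], 0]
    - [-1, [-0.17, 0.34, -0.07], 0]
    - [-1, [-0.25, 0.5, -0.07], 0]
    - [-1, [-0.33, 0.66, -0.07], 0]
    - [-1, [-0.375, 0.755, -0.07], 0]

```text
time: 11.68
tool_pos: [0.611, -0.1426, 0.198]
tool_rot: [-0.001, -0.235, 0.972, 0.001]
contact_force: [0.5, 0.6, -4.0]
gripper_width: 0.25
grasp_force: 59.9
```

Call:
arm_command:
  moves:
    - [-1, [-0.07, 0.14, 0], 0]
    - [-1, [-0.15, 0.3, 0], 0]
    - [-1, [-0.22, 0.45, 0], 0]
    - [-1, [-0.3, 0.6, 0], 0]
    - [-1, [-0.375, 0.755, 0], 0]

```text
time: 12.1
tool_pos: [0.6097, -0.0181, 0.1984]
tool_rot: [-0.001, -0.234, 0.972, 0.0]
contact_force: [-0.3, -1.0, -3.9]
gripper_width: 0.248
grasp_force: 60.0
```

Call:
arm_command:
  moves:
    - [-1, [-0.07, 0.14, 0], 0]
    - [-1, [-0.15, 0.3, 0], 0]
    - [-1, [-0.22, 0.45, 0], 0]
    - [-1, [-0.3, 0.6, 0], 0]
    - [-1, [-0.375, 0.755, 0], 0]

```text
time: 12.52
tool_pos: [0.6082, 0.1082, 0.1985]
tool_rot: [-0.001, -0.234, 0.972, -0.0]
contact_force: [-0.8, -0.7, -4.0]
gripper_width: 0.247
grasp_force: 60.0
```

Call:
arm_command:
  moves:
    - [-1, [-0.07, 0.14, 0], -0.01]
    - [-1, [-0.15, 0.3, 0], -0.025]
    - [-1, [-0.22, 0.45, 0], -0.04]
    - [-1, [-0.3, 0.6, 0], -0.055]
    - [-1, [-0.34, 0.7, 0], -0.07]
    - [-1, [-0.375, 0.755, 0], -0.085]
    - [-1, [-0.375, 0.755, 0], -0.1]
    - [-1, [-0.375, 0.755, 0], -0.115]
    - [-1, [-0.375, 0.755, 0], -0.13]
    - [-1, [-0.375, 0.755, 0], -0.14]
    - [-1, [-0.375, 0.755, 0], -0.147]
    - [-1, [-0.375, 0.755, 0], -0.147]
    - [-1, [-0.375, 0.755, 0], -0.147]
    - [-1, [-0.375, 0.755, 0], -0.147]

```text
time: 13.68
tool_pos: [0.607, 0.2334, 0.1988]
tool_rot: [-0.0, -0.642, 0.766, 0.0]
contact_force: [-0.1, -0.6, -3.6]
gripper_width: 0.248
grasp_force: 60.0
```

```bash
python3 - <<'E'
from h import *
go((.6075,.233,.125,2.966),(.6075,.233,.107,2.966))
q=manip.grab_frame("top");s=manip.grab_frame("side")
for c in(q,s): print([(np.round(d["extent"]).tolist(),round(d["confidence"],2)) for o in("ornament","moulding","rosette","jar") for d in manip.search_frame(c,o)[:2]])
E
```

```text
t 13.68 pos [0.607  0.2334 0.1988] psi 2.966 tilt [-0.001 -0.    -1.   ] F [-0.1 -0.6 -3.6] grip 0.248 60.0 j [ 0.25  0.15  1.6  -0.    1.39 -2.71]
  (0.6075, 0.233, 0.125, 2.966) -> [ 0.0017 -0.0039  0.4918] turn 0.0
  (0.6075, 0.233, 0.107, 2.966) -> [ 0.0017 -0.004   0.6118] turn 0.0
[([152.0, 250.0, 176.0, 305.0], 0.91), ([301.0, 286.0, 331.0, 336.0], 0.8), ([204.0, 96.0, 231.0, 283.0], 0.97), ([260.0, 206.0, 287.0, 234.0], 0.83), ([249.0, 148.0, 265.0, 176.0], 0.82)]
[([338.0, 334.0, 392.0, 377.0], 0.95), ([151.0, 170.0, 196.0, 193.0], 0.95), ([187.0, 128.0, 330.0, 216.0], 0.74), ([258.0, 201.0, 289.0, 231.0], 0.66), ([296.0, 166.0, 317.0, 194.0], 0.57)]
```

Call:
arm_command:
  moves:
    - [-1, [0.002, -0.003, 0.05], 0]
    - [-1, [0.002, -0.003, 0.13], 0]
    - [-1, [0.002, -0.003, 0.22], 0]
    - [-1, [0.002, -0.003, 0.31], 0]
    - [-1, [0.002, -0.003, 0.39], 0]
    - [-1, [0.002, -0.003, 0.46], 0]
    - [-1, [0.002, -0.003, 0.52], 0]
    - [-1, [0.002, -0.003, 0.57], 0]
    - [-1, [0.002, -0.003, 0.6], 0]
    - [-1, [0.002, -0.003, 0.61], 0]
    - [-1, [0.002, -0.003, 0.61], 0]
    - [-1, [0.002, -0.003, 0.61], 0]

```text
time: 15.18
tool_pos: [0.6082, 0.2331, 0.1085]
tool_rot: [0.001, -0.643, 0.766, -0.0]
contact_force: [0.1, 0.9, -3.3]
gripper_width: 0.248
grasp_force: 60.0
```

```bash
python3 - <<'E'
from h import *
go((.6075,.233,.107,2.966))
fs=[manip.grab_frame("side") for _ in range(4)];q=fs[0]
im=np.mean([f["frame"].astype(float) for f in fs],0).astype(np.uint8)
x0,y0,x1,y1=170,80,290,180
hsv=cv2.cvtColor(im,cv2.COLOR_RGB2HSV)[y0:y1,x0:x1]
m=((hsv[:,:,0]>=17)&(hsv[:,:,0]<=36)&(hsv[:,:,1]>80)&(hsv[:,:,2]>40)).astype(np.uint8)
n,l,st,ce=cv2.connectedComponentsWithStats(m)
print([(r[:5].tolist(),) for r in st[1:] if r[4]>20])
print("offset",x0,y0)
# predicted silhouette of plate at target
th=-.1751;c,s=np.cos(th),np.sin(th)
for nm,P in(("tip+y",(0,.075)),("tip-y",(0,-.075)),("+x",(.032,0)),("-x",(-.032,0))):
    X=[.6075+c*P[0]-s*P[1],.233+s*P[0]+c*P[1],.070]; print(nm,(w2px(q,[X])[0]-[x0,y0]).round(1))
for y in range(0,y1-y0,2):
    r=m[y]; 
    if r.any(): print(y,"".join(".#"[i] for i in r[10:110]))
E
```

```text
t 15.18 pos [0.6082 0.2331 0.1085] psi 2.967 tilt [ 0.001  0.    -1.   ] F [ 0.1  0.9 -3.3] grip 0.248 60.0 j [ 0.25  0.24  1.66 -0.    1.24 -2.72]
  (0.6075, 0.233, 0.107, 2.966) -> [0.0017 0.0046 0.0102] turn 0.0002
[([54, 26, 23, 25, 297],), ([45, 64, 75, 36, 1038],)]
offset 170 80
tip+y [56.1 29. ]
tip-y [73.9 51.5]
+x [73.5 37.7]
-x [55.9 42.2]
6 ....................................................................................................
16 ....................................................................................................
20 ......................................................................................#.#...........
22 ........................................................................................#...........
24 ........................................................................................#....#.....#
26 ....................................................##.#.........................................#..
28 .............................................##.....#######.................................#.....##
30 ..................
[... 2294 characters left out ...]
...................................###########...#####################.####.
88 ........................................................####.....###########################....###.
90 ...................................................###########.########################.###......###
92 ...............................................#####.....###########.###############....###.....###.
94 ..........................................#.#########..###########################.......#....######
96 .....................................######....############.###########.#.##...#.#......##########..
98 ...................................########...############################.......###..####.##.......
```

Detected tips at about (55,28) and (73,50.5) in the side crop match the predicted (56,29) and (74,51.5). I'm lowering by 1.5 mm, letting it settle, then handing in.

Call:
arm_command:
  moves:
    - [-1, [0.001, 0.003, 0.005], 0]
    - [-1, [0.001, 0.003, 0.01], 0]
    - [-1, [0.001, 0.003, 0.01], 0]
    - [-1, [0.001, 0.003, 0.01], 0]
    - [-1, [0.001, 0.003, 0.01], 0]
    - [-1, [0.001, 0.003, 0.01], 0]
    - [-1, [0.001, 0.003, 0.01], 0]
    - [-1, [0.001, 0.003, 0.01], 0]
    - [-1, [0.001, 0.003, 0.01], 0]
    - [-1, [0.001, 0.003, 0.01], 0]

```text
time: 16.22
tool_pos: [0.6073, 0.233, 0.1063]
tool_rot: [0.0, -0.643, 0.766, -0.0]
contact_force: [-0.6, 0.7, -4.3]
gripper_width: 0.249
grasp_force: 60.0
```

```bash
python3 - <<'E'
from h import *
go((.6075,.233,.107,2.966)); print(np.abs(manip.state()["joint_vel"]).max())
print(manip.job_done())
E
```

```text
t 16.22 pos [0.6073 0.233  0.1063] psi 2.967 tilt [ 0. -0. -1.] F [-0.6  0.7 -4.3] grip 0.249 60.0 j [ 0.25  0.24  1.67 -0.    1.24 -2.72]
  (0.6075, 0.233, 0.107, 2.966) -> [-0.0006 -0.0016 -0.0045] turn 0.0002
0.0015677050456754753
the job is handed in; nothing more can be done
None
```

I handed the job in at 16.2 s with the brass ornament held level about 14–15 mm above the glass, centred and lengthwise; the dial measured about 1.61 after I let go (not re-measured at the end), and the rosette, moulding and jar were still in place at the last check, though I didn't re-check the tools.

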